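# Load the foil roll between the centres of the roll holder

## Task

Load the silver foil roll into the roll holder: lay it in the two V cradles between the pointed centres, then slide the tailstock by its orange tab toward the fixed centre until both centres are fully home in the ends of the roll. Leave the brown paper roll where it lies.

Things in the scene. Friction and masses are not known exactly. Their poses are not given: they have to be found in the camera images.
- foil_roll: Silver kitchen-foil roll on a card core, a rigid tube lying on the table: 180 mm long, 46 mm outer diameter, open bore of 30 mm diameter right through, 0.13 to 0.25 kg. Origin at the tube's centre; its y axis is the tube's long axis. Either end may face the fixed centre.
- paper_roll: Brown baking-paper roll with a white core, same size and same axes as the foil roll, lying on the table near it. A bystander: not to be moved.
- roll_holder: Fixed roll holder, teal base 120x330. Origin on the table under the loaded roll's middle; y runs along the centre line (x=0, z=62 mm) from the tailstock to the fixed centre: flange face at y=+90, its tapered nose (27 to 12 mm dia.) ends at +76. 45-degree V cradles, 12 mm thick, at y=-72 and +42 (x to +-31, z to 56) hold a roll's axis on that line; fingers fit between them. Base top z=16, tear bar z=28.
- tailstock (a joint): Tailstock slide in m, 0 = out, grows toward the fixed centre (holder +y), stop 0.090; friction 2 N, stays where left. Same flange and 14 mm nose, facing +y: flange face at holder y=-160 mm+value, nose tip at -146+value. Home against a loaded roll at about 0.070. Orange tab to pinch or push: 26 mm (x) by 18 (y), at x=0, y=-174+value, z 87 to 125 mm, on a white post 50 mm (x) by 18.
Things that resemble listed ones, but are neither listed nor needed, are in the scene too. There is more than one size of the foil_roll; the one meant has the size given above.

How it is judged (in metres and radians):
On the way:
1. the foil roll lies in both cradles, between the centres (angle between the y axis of foil_roll and the y axis of roll_holder, either way round below 0.15 rad and x of foil_roll in the frame of roll_holder between -0.01 and 0.01 m and z of foil_roll in the frame of roll_holder between 0.054 and 0.07 m and y of foil_roll in the frame of roll_holder between -0.06 and 0.008 m), for 0.2 s.
At the end, for the whole second after the job is handed in: The foil roll is at rest between the centres: axis within 8 mm and 6 degrees of the centre line, middle within 8 mm of the loaded position, tailstock at 0.062 to 0.076 so both noses are inside the bore; the paper roll is within 30 mm of its start (angle between the y axis of foil_roll and the y axis of roll_holder, either way round below 0.1 rad and x of foil_roll in the frame of roll_holder between -0.008 and 0.008 m and z of foil_roll in the frame of roll_holder between 0.054 and 0.07 m and y of foil_roll in the frame of roll_holder between -0.008 and 0.008 m and value of joint tailstock between 0.062 and 0.076 m and linear speed of foil_roll below 0.02 m/s and distance of paper_roll from where it was at the start of the episode below 0.03 m); the robot touches nothing.
It fails at once if the brown paper roll is moved more than 30 mm (distance of paper_roll from where it was at the start of the episode above 0.03 m).
It also fails if it takes over 53 s, if anything falls off the work surface, if the arm or the gripper's body presses on something with over 40 N, if the wrist force passes 120 N, or if a joint passes its speed limit or range.

## Robot

A 6-joint arm with a two-finger parallel gripper is mounted at the origin on a cart in front of the work surface, level with it; the furniture and walls round the work are solid. World frame = base frame: x ahead of the robot, y to its left, z up, the work surface at z = 0. Lengths are in mm, angles in rad, forces in N, time in s.
With the tool pointing down it reaches from about 275 to 825 mm from the base axis. Payload 4.9 kg.
Tool frame: the origin (TCP) lies at the very end of the fingers, on their centre line; the grasp point (between the pads) lies 19 mm behind it; z points along the fingers, y is the direction in which the jaws open and shut (so a half turn about z gives the same grasp; the last joint's range is limited). The gripper opens to 85 mm and grips with 20 to 120 N. Pads are 22 mm wide; open, the fingers measure 114 mm over their backs; the gripper's body (76 mm by 85 mm) begins 54 mm behind the grasp point. The pads swing forward as they close: fully open they stand 13 mm farther back than shut.
Start: joints at [0.982, 0.326, -0.193, 1.052, 0, 1.437], TCP at [241.603, 494.112, 231.281] pointing down, gripper open.
Joint ranges: [-2.65, 2.65], [-0.97, 1.79], [-1.3, 1.35], [-1.93, 2.1], [-1.47, 1.37], [-3.14, 3.14]. Speed limits (rad/s): [2.57, 2.57, 3.14, 3.14, 3.14, 3.14].

## Interface

Orientations are given as [roll, pitch, yaw] about the fixed x, y, z axes, in that order (R = Rz(yaw) Ry(pitch) Rx(roll)).
In Python, from bench import bot, solve_ik, imaging gives the robot as it stands. Calls block until the motion is done:
- bot.move_ptp(position, orientation): joint-space move of the TCP to a pose.
- bot.movel(position, rot=None, max_speed=150, threshold=None): straight line of the TCP; rot=None keeps the orientation; max_speed is the mean speed in mm/s. With threshold (N) it stops when the force on the tool has changed by that much, and returns True; else False.
- bot.move_j(angles): joint-space move.
- bot.grip(opening, effort=None): opening from 0.0 (shut) to 1.0 (fully open); effort is the grip in N (None keeps the last); returns when the fingers have stopped.
- bot.dwell(seconds).
- solve_ik(position, orientation): joint angles nearest the present ones, or None.
- bot.get_state(): the state.
- imaging.capture(name): name is "scene" or "top"; returns the picture (384x512x3 uint8, blue, green, red); there is no depth.
- imaging.camera_model(name): a dict with "K" (3x3 intrinsics, pixels), "position" and "rotation" of the camera in the world. Camera axes: x right, y up, looking along -z (the intrinsics and any distortion apply to the point x, -y, -z); pixel columns grow to the right and rows downward; lengths in mm; the calibration is good to about 2 mm. A picture is of the moment at which its call begins. camera_model takes no time and is no camera call.
A pose or a line that the arm cannot do raises bot.IKError and nothing moves.
- bot.sign_off(): hands the job in, once; it reports no verdict.
The state is a dict: "t": time; "qpos": joint angles; "joint_velocities": joint speeds; "effort": joint torques, N m; "tcp_pos": TCP position; "orientation": TCP orientation; "contact_force": force on the tool from outside, world axes, zero at the start; "wrist_torque": the same for the moment, N m; "opening": opening from 0.0 (shut) to 1.0 (fully open).
Only numpy, scipy, OpenCV 4.12 (cv2) and the standard library are available. Lean on these libraries where they do the work, as an engineer would, in place of code of your own. Each camera call takes 0.05 s, during which the arm holds its last target. There are 200 camera calls.

## Working session

There is one attempt and no reset: what is moved stays moved. The work goes in short steps, each a Python script; the robot and the scene stay as the last script left them, time stands still between calls to the robot, and variables do not carry over. Pictures are saved under pics/ and viewed, about 8 in all and at most 12, crops included, and the job is handed in when it is done.

```bash
mkdir -p pics; ls
python3 - <<'E'
from bench import bot, imaging
import cv2,numpy as np
for n in("scene","top"):
    cv2.imwrite(f"pics/{n}0.png",imaging.capture(n))
    m=imaging.camera_model(n); print(n,{k:np.round(v,3).tolist() if not isinstance(v,str) else v for k,v in m.items()})
s=bot.get_state(); print(s)
E
```

```text
pics
scene {'K': [[361.169, 0.0, 250.509], [0.0, 361.169, 193.741], [0.0, 0.0, 1.0]], 'position': [280.324, -501.326, 655.571], 'rotation': [0.887, -0.019, -0.416]}
top {'K': [[400.62, 0.0, 252.5], [0.0, 400.62, 192.657], [0.0, 0.0, 1.0]], 'position': [495.572, 178.044, 1009.404], 'rotation': [0.083, 0.009, -1.561]}
{'t': 0.1, 'qpos': array([ 9.81816996e-01,  3.26886495e-01, -1.93464124e-01,  1.05200538e+00,
       -9.03604440e-06,  1.43659473e+00]), 'joint_velocities': array([ 0.00025182, -0.00207387,  0.00274681,  0.00079496, -0.00044061,
        0.00066078]), 'effort': array([ 1.98351695e-04, -4.44241619e+01,  2.63036406e+01,  7.93443091e-03,
       -1.91743593e-04,  1.56651225e-05]), 'tcp_pos': array([241.2994862 , 493.6696788 , 230.57852891]), 'orientation': array([-3.14004579e+00, -1.99728277e-04,  2.68681477e+00]), 'contact_force': array([ 0.22613483,  0.9514228 , -0.32262272]), 'wrist_torque': array([-0.06266463, -0.08361434, -0.00138633]), 'opening': 1.0015369607559683}
```

View pics/top0.png

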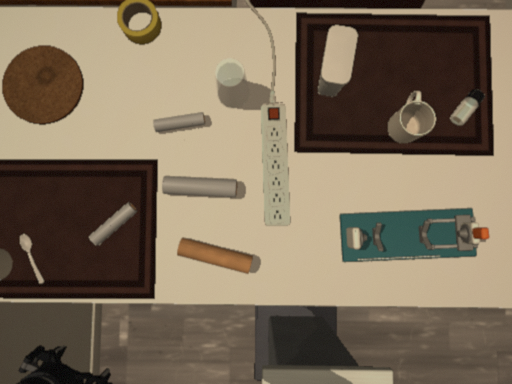

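View pics/scene0.png

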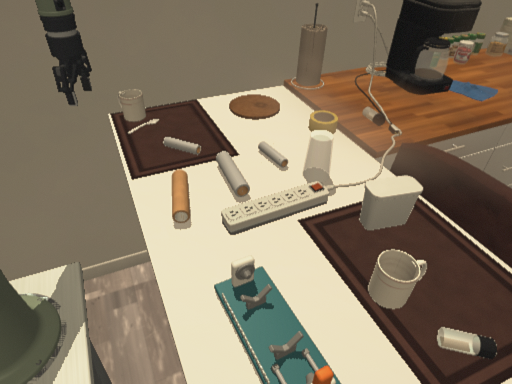

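The top view shows the foil roll (180 mm, about 73 px) at (200,187) and the paper roll at (216,255). The holder is at (408,235), with the orange tab at (482,234) on its right, so holder +y points roughly along world +y. The shorter grey rolls are decoys.

```bash
cat > h.py <<'E'
import numpy as np,cv2
from scipy.spatial.transform import Rotation as R
from bench import imaging
MODE='rotvec'
def cam(n):
    m=imaging.camera_model(n); r=np.array(m['rotation'])
    M=R.from_rotvec(r).as_matrix() if MODE=='rotvec' else R.from_euler('xyz',r).as_matrix()
    return np.array(m['K']),np.array(m['position']),M,np.array(m.get('distortion',np.zeros(5)),float)
def ray(n,uv):
    K,p,M,d=cam(n); q=cv2.undistortPoints(np.array([[uv]],float),K,d)[0,0]
    return p,M@np.array([q[0],-q[1],-1])
def onz(n,uv,z):
    p,d=ray(n,uv); return p+d*(z-p[2])/d[2]
def proj(n,X):
    K,p,M,d=cam(n); c=M.T@(np.array(X,float)-p); q=K@np.array([c[0],-c[1],-c[2]]); return q[:2]/q[2]
def blob(mask,near=None):
    k,l,s,c=cv2.connectedComponentsWithStats(mask.astype(np.uint8))
    i=1+np.argmax(s[1:,4]) if near is None else l[near[1],near[0]]
    return (l==i).astype(np.uint8),s[i],c[i]
E
python3 - <<'E'
import h,cv2,numpy as np
from bench import imaging
print(imaging.camera_model('top').keys())
for mo in('rotvec','euler'):
    h.MODE=mo; print(mo,h.proj('scene',[241,494,231]),h.proj('top',[241,494,231]), h.proj('scene',h.onz('top',(216,255),23)),h.proj('scene',h.onz('top',(482,234),125)))
t=cv2.imread('pics/top0.png');s=cv2.imread('pics/scene0.png')
for n,im in(('top',t),('scene',s)):
    hsv=cv2.cvtColor(im,cv2.COLOR_BGR2HSV)
    print(n,'tealpx',hsv[220,400] if n=='top' else hsv[310,240], 'foil',hsv[187,200],'table',hsv[215,200])
    H,S,V=cv2.split(hsv)
    o,st,c=h.blob((H<14)&(S>170)&(V>130)) ; print('orange',st,c)
    te,st,c=h.blob((H>78)&(H<105)&(S>110)); print('teal',st,c)
    if n=='top':
        print(cv2.boxPoints(cv2.minAreaRect(cv2.findNonZero(te))))
        roi=np.zeros(V.shape,bool);roi[165:212,155:250]=1
        f,st,c=h.blob((V<190)&roi,(200,187));print('foil',st,c,cv2.boxPoints(cv2.minAreaRect(cv2.findNonZero(f))).tolist())
a=cv2.resize(t[200:270,330:500],None,fx=4,fy=4,interpolation=3)
b=cv2.resize(s[250:384,205:345],None,fx=2.2,fy=2.2,interpolation=3)
W=np.zeros((a.shape[0]+b.shape[0],700,3),np.uint8);W[:a.shape[0],:a.shape[1]]=a;W[a.shape[0]:,:b.shape[1]]=b
c=cv2.resize(t[160:215,155:250],None,fx=3.5,fy=3.5,interpolation=3);W[a.shape[0]:a.shape[0]+c.shape[0],330:330+c.shape[1]]=c
cv2.imwrite('pics/crop1.png',W)
E
```

```text
dict_keys(['K', 'position', 'rotation'])
rotvec [132.5544375 114.7264802] [113.11867949 340.60597218] [215.43728835 186.88407916] [351.47550975 329.7083482 ]
euler [ 82.10720561 102.18913985] [ 87.82171735 359.64873933] [180.06616805 194.48455546] [318.87287923 366.19291217]
top tealpx [ 85 102  85] foil [ 18  55 159] table [ 19  63 202]
orange [481 228   8  11  73] [484.02739726 232.97260274]
teal [341 223   1   3   3] [341. 224.]
[[341. 225.]
 [341. 225.]
 [341. 223.]
 [341. 223.]]
foil [ 162  175   84   25 1736] [203.07718894 187.19239631] [[161.2174835205078, 195.8240509033203], [162.2029266357422, 174.63731384277344], [245.7199249267578, 178.52183532714844], [244.73448181152344, 199.7085723876953]]
scene tealpx [ 83  85 123] foil [ 22  45 237] table [ 23  44 237]
orange [ 372   91  139   44 2190] [443.10776256 109.60593607]
teal [221 299   3   5   5] [222.2 301. ]
```

View pics/crop1.png

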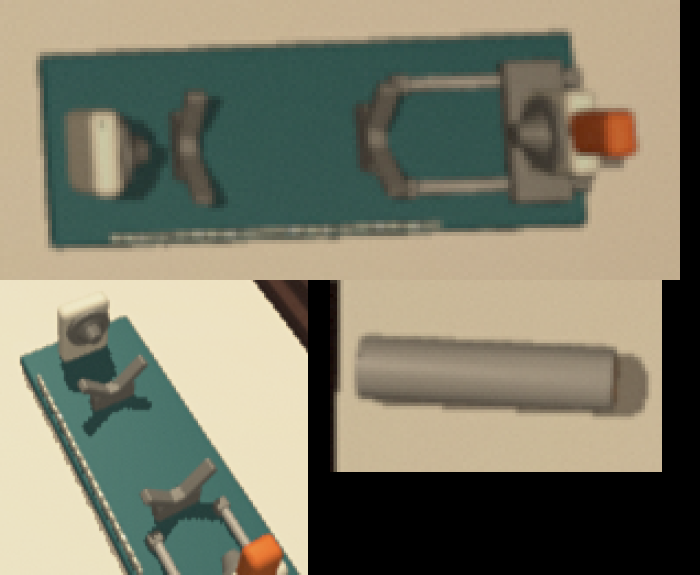

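The Euler convention matches: the tab and paper roll project correctly into the scene view. In the crop I can read both nose tips (top px ≈(367.5,238) and (457.5,233)), the tab top (485,233.3) and the foil ends (163.6,185) and (236.4,187.7).

```bash
sed -i "s/MODE='rotvec'/MODE='euler'/" h.py
python3 - <<'E'
import h,numpy as np
from bench import solve_ik
np.set_printoptions(precision=1,suppress=True)
f=h.onz('top',(367.5,238),62);t=h.onz('top',(457.5,233),62);tab=h.onz('top',(485,233.25),125)
print('nosefix',f,'nosetail',t,np.linalg.norm(f-t)); print('tab',tab)
C=[h.onz('top',p,16) for p in((340,214.25),(342.5,261.5),(476.25,256.25),(472.5,208.5))]
print('base',np.array(C)); 
for a,b in((3,0),(2,1)): d=C[b]-C[a]; print('len',np.linalg.norm(d),'dir x/y',d[0]/d[1])
d=((C[0]+C[1])-(C[2]+C[3])); d/=np.linalg.norm(d); print('dir',np.round(d,3))
o=f-d*76;print('orig from fix',o,' from tail(0)',t+d*146,' from tab',tab+d*174)
print('scene proj tab',h.proj('scene',tab),'meas 324.5,370.5; fix',h.proj('scene',f),'meas 248.2,273.6')
A=h.onz('top',(163.6,185),30);B=h.onz('top',(236.4,187.7),30);print('foil',A,B,(A+B)/2,np.linalg.norm(A-B))
print('foil in scene',h.proj('scene',A),h.proj('scene',B))
E
```

```text
nosefix [470.4 -83.4  62. ] nosetail [ 484.1 -293.9   62. ] 210.9201559102398
tab [ 484.9 -322.3  125. ]
base [[ 526.9  -29.1   16. ]
 [ 411.3  -34.3   16. ]
 [ 427.4 -360.6   16. ]
 [ 544.  -355.7   16. ]]
len 326.96302145226196 dir x/y -0.05264763403660114
len 326.71174007977476 dir x/y -0.049163254406648337
dir [-0.1  1.   0. ]
orig from fix [ 474.2 -159.3   62. ]  from tail(0) [ 476.6 -148.1   62. ]  from tab [ 476.  -148.6  125. ]
scene proj tab [322.3 369.9] meas 324.5,370.5; fix [247.5 277.8] meas 248.2,273.6
foil [594.4 406.6  30. ] [589.2 227.2  30. ] [591.8 316.9  30. ] 179.47060194775526
foil in scene [221.5 155.2] [242.1 188.3]
```

Run:
```python
from bench import bot,imaging
import numpy as np,cv2
np.set_printoptions(precision=2,suppress=True)
P=np.pi; ori=[P,0,P/2-0.029]
bot.move_ptp([592,316,120],ori)
print(bot.get_state()['t'])
hit=bot.movel([592,316,5],max_speed=120,threshold=15); s=bot.get_state();print(hit,s['t'],s['tcp_pos'],s['contact_force'])
if not hit:
    bot.grip(0.0,40); s=bot.get_state();print(s['t'],s['opening'],s['contact_force'])
    bot.movel([592,316,170],max_speed=200); s=bot.get_state();print(s['t'],s['opening'],s['contact_force'],s['tcp_pos'])
a=imaging.capture('top');b=imaging.capture('scene');cv2.imwrite('pics/g1.png',np.vstack([a[80:300],b[40:380]]))
```

```text
1.6083
False 2.7167 [592.73 316.36   5.93] [ 0.2   0.04 -0.57]
3.175 0.5299799815381793 [-1.23 -0.54  5.39]
4.15 0.5355701176940793 [ 0.23  0.49 -3.42] [590.99 315.59 168.34]
```

View pics/g1.png

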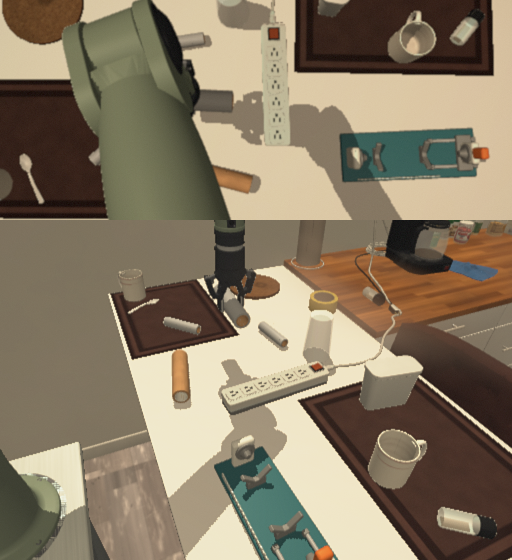

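The roll is held (opening 0.53, about 46 mm); its end shows at top px (234,180). Next I carry it over the holder and check before lowering.

Run:
```python
from bench import bot,imaging
import numpy as np,cv2,h
np.set_printoptions(precision=2,suppress=True)
P=np.pi; ori=[P,0,P/2+0.051]
print('held right end',h.onz('top',(233.5,180),188))
bot.move_ptp([477,-187,170],ori)
bot.movel([477,-187,95],max_speed=150)
s=bot.get_state();print(s['t'],s['opening'],s['tcp_pos'],s['contact_force'])
a=imaging.capture('top');b=imaging.capture('scene')
W=np.zeros((560,800,3),np.uint8);x=cv2.resize(a[190:280,310:500],None,fx=3,fy=3);W[:x.shape[0],:x.shape[1]]=x
y=cv2.resize(b[230:384,190:350],None,fx=1.8,fy=1.8);W[270:270+y.shape[0],:y.shape[1]]=y
cv2.imwrite('pics/p1.png',W)
```

```text
held right end [590.04 225.49 188.  ]
6.7667 0.5302655606421819 [ 477.52 -186.88   95.37] [ 0.59  0.36 -2.68]
```

View pics/p1.png

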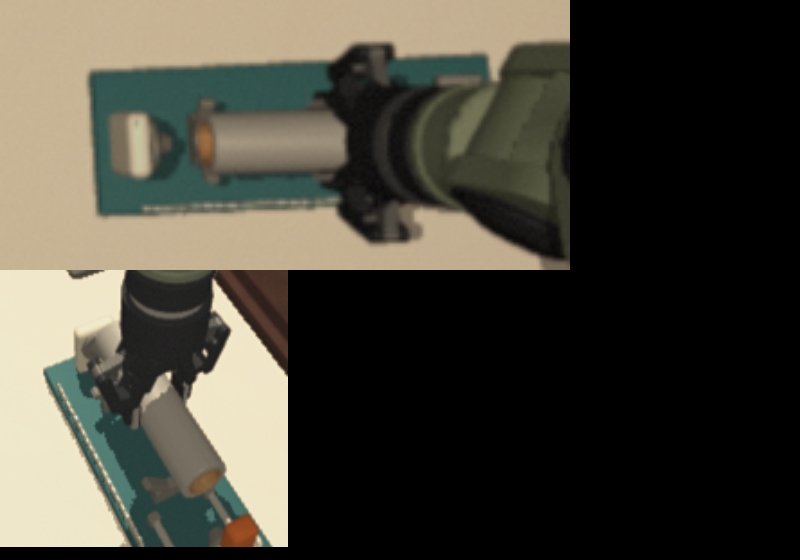

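The roll sits over both cradles, aligned and clear of both noses (left end at top px ≈(382,238)). I lower it until contact and release.

Run:
```python
from bench import bot,imaging
import numpy as np,cv2,h
np.set_printoptions(precision=2,suppress=True)
bot.movel([477,-187,60],max_speed=80)
hit=bot.movel([477,-187,43],max_speed=25,threshold=7)
s=bot.get_state();print(hit,s['t'],s['opening'],s['tcp_pos'],s['contact_force'])
bot.grip(1.0); s=bot.get_state();print(s['t'],s['opening'],s['contact_force'])
bot.movel([477,-187,175],max_speed=200)
P=np.pi
bot.move_ptp([487,-324,175],[P,0,P+0.051])
s=bot.get_state();print(s['t'],s['tcp_pos'],s['qpos'])
a=imaging.capture('top');b=imaging.capture('scene')
W=np.zeros((560,800,3),np.uint8);x=cv2.resize(a[190:280,310:500],None,fx=3,fy=3);W[:x.shape[0],:x.shape[1]]=x
y=cv2.resize(b[230:384,190:350],None,fx=1.8,fy=1.8);W[270:270+y.shape[0],:y.shape[1]]=y
cv2.imwrite('pics/p2.png',W)
```

```text
True 8.0083 0.5307842187852935 [ 477.91 -187.11   46.23] [1.2  0.16 1.27]
8.4917 0.9948500171468699 [-0.41 -0.41 -0.2 ]
10.8417 [ 486.74 -323.56  174.4 ] [-0.71  0.43 -0.19  0.95  0.   -0.76]
```

View pics/p2.png

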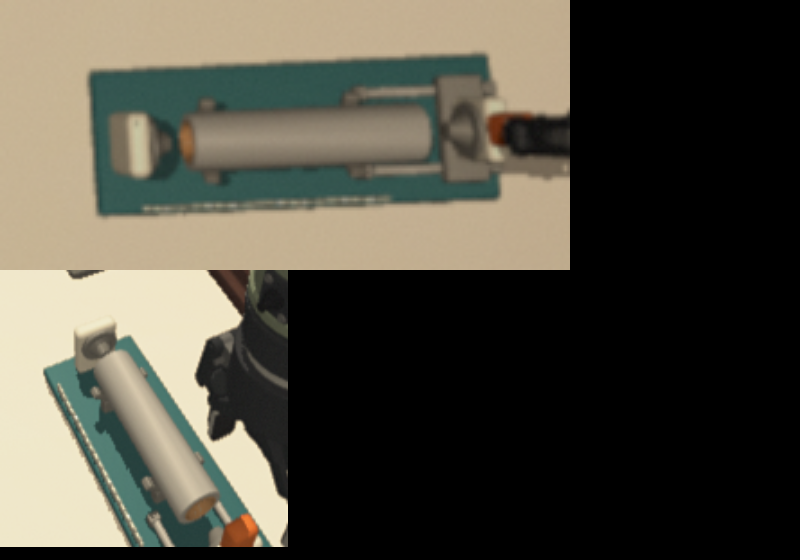

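The roll lies in both cradles between the noses. Now I pinch the tab and slide it in.

Run:
```python
from bench import bot,imaging
import numpy as np,cv2,h
np.set_printoptions(precision=2,suppress=True)
def st(m): s=bot.get_state();print(m,round(s['t'],2),round(s['opening'],3),s['tcp_pos'],s['contact_force']);return s
p0=np.array([485,-322.5,96.]); d=np.array([-0.051,0.9987,0])
hit=bot.movel(p0,max_speed=120,threshold=10); st(hit)
if not hit:
    bot.grip(0.0,30); s=st('pinch'); p=s['tcp_pos'].copy()
    hit=bot.movel(p+d*58,max_speed=60,threshold=15); st(('A',hit))
    if not hit:
        hit=bot.movel(p+d*76,max_speed=20,threshold=10); s=st(('B',hit)); print('travel',(s['tcp_pos']-p)@d)
```

```text
False 11.75 1.002 [ 485.49 -322.83   96.65] [ 0.28  0.14 -0.08]
pinch 12.38 0.202 [ 485.15 -322.99   96.43] [-0.01 -1.07  3.34]
('A', False) 13.48 0.202 [ 482.   -264.34   96.39] [-3.99 -0.14  5.12]
('B', True) 13.93 0.202 [ 481.76 -261.39   96.44] [-0.12 -0.14  2.58]
travel 61.69016099406167
```

Run:
```python
from bench import bot,imaging
import numpy as np,cv2,h
np.set_printoptions(precision=2,suppress=True)
def st(m): s=bot.get_state();print(m,round(s['t'],2),s['tcp_pos'],s['contact_force']);return s
p=np.array([485.15,-322.99,96.4]); d=np.array([-0.051,0.9987,0])
for k in range(3):
    hit=bot.movel(p+d*77,max_speed=15,threshold=20); s=st(hit); print('travel',(s['tcp_pos']-p)@d)
    if hit: break
a=imaging.capture('top');b=imaging.capture('scene')
W=np.zeros((560,800,3),np.uint8);x=cv2.resize(a[190:280,310:500],None,fx=3,fy=3);W[:x.shape[0],:x.shape[1]]=x
y=cv2.resize(b[230:384,190:350],None,fx=1.8,fy=1.8);W[270:270+y.shape[0],:y.shape[1]]=y
cv2.imwrite('pics/p3.png',W)
```

```text
True 14.47 [ 481.76 -261.55   96.49] [-0.24 -3.    1.77]
travel 61.53775126065242
```

View pics/p3.png

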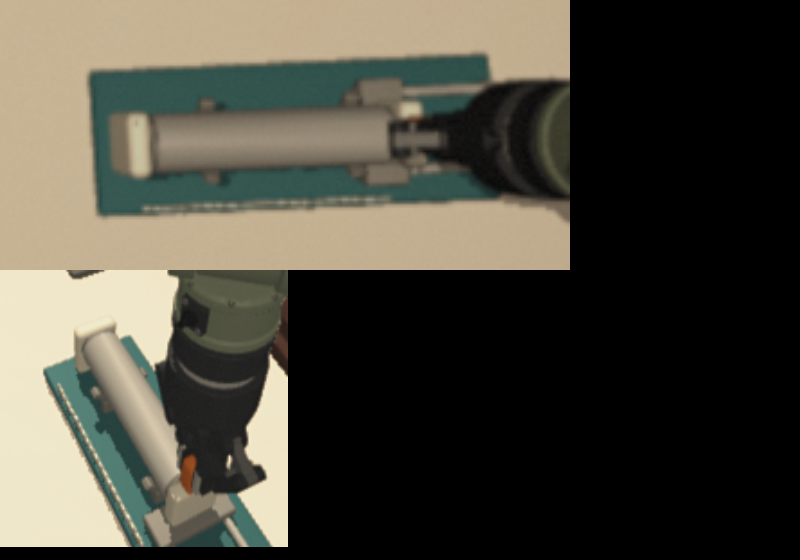

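Both stops came at the same point (61.6 mm of travel). The roll looks seated against the fixed flange. The nose-tip gap measured 211 mm instead of 222 mm, so the tailstock started about 10 mm in, which puts it near 0.071 now. I release, retreat and verify.

Run:
```python
from bench import bot,imaging
import numpy as np,cv2,h
np.set_printoptions(precision=2,suppress=True)
bot.grip(1.0)
s=bot.get_state(); p=s['tcp_pos'].copy(); bot.movel([p[0],p[1],220],max_speed=150)
bot.move_ptp([330,330,280],[np.pi,0,np.pi/2]); s=bot.get_state(); print(s['t'],s['contact_force'])
a=imaging.capture('top');b=imaging.capture('scene')
cv2.imwrite('pics/top_end.png',a)
t=cv2.imread('pics/top0.png')
for im in(t,a):
    hsv=cv2.cvtColor(im,cv2.COLOR_BGR2HSV);m=np.zeros(hsv.shape[:2],np.uint8);m[230:280,170:260]=1
    H,S,V=cv2.split(hsv); _,_,c=h.blob((H<15)&(S>120)&(m>0)); print('paper',c,h.onz('top',c,23))
W=np.zeros((600,700,3),np.uint8);x=cv2.resize(a[200:270,330:500],None,fx=4,fy=4,interpolation=3);W[:280,:680]=x
y=cv2.resize(b[240:384,200:350],None,fx=2.2,fy=2.2,interpolation=3);W[282:282+y.shape[0],:y.shape[1]]=y
z=cv2.resize(a[160:275,60:270],None,fx=1.6,fy=1.6);W[290:290+z.shape[0],340:340+z.shape[1]]=z
cv2.imwrite('pics/end.png',W)
```

```text
18.65 [ 0.38  0.38 -0.9 ]
paper [214.78 254.98] [424.47 278.27  23.  ]
paper [214.51 254.97] [424.49 278.92  23.  ]
```

View pics/end.png

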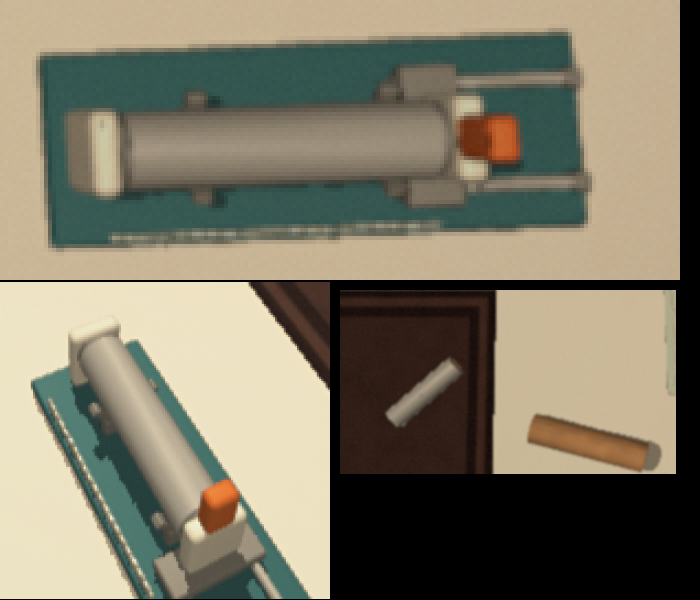

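Both roll ends meet their flanges, with no exposed nose (a 14 mm nose would show as about 24 px, and the visible gap is about 5 px or less). The paper roll hasn't moved and the arm is clear, so I hand in.

Run:
```python
import h
from bench import bot
print(h.onz('top',(456.25,234.75),125))
bot.sign_off(); print(bot.get_state()['t'])
```

```text
[ 480.98452836 -259.67542656  125.        ]
the job is handed in; nothing more can be done
the job is handed in; nothing more can be done
```

The 180 mm foil roll is loaded in the holder and the job is handed in, at about 18.7 s of the 53 s allowed. I laid it in both V cradles, pinched the orange tab and slid the tailstock in until it came up against a firm stop.

**Seating:** In the last pictures both roll ends sit against the flanges with no nose showing. The tailstock stopped at the same point on two tries, and the fingers were off everything at the end.

**Paper roll:** It shifted by less than 1 mm in the camera measurement, which is within measurement noise.

**What disagreed:** The tailstock travelled only about 61.6 mm, not the 70 mm expected from fully out. Before the slide the nose tips measured 211 mm apart, not the nominal 222 mm. Together these suggest it started about 10 mm in, which puts it near 0.071–0.073 now, inside the 0.062–0.076 window. That value is inferred from the images and the travel, because the joint itself can't be read. The first stop, at a 10 N threshold, showed almost no remaining force, so I repeated it at 20 N to confirm.

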